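# Swap the open sample tray at the microscope bench

### The job

Each of the three sample trays slides in its own dock, and only one tray may stand out at a time. First push the empty tray, which was left standing open, fully home; then hook a fingertip behind the upturned front lip of the tray that carries the round flat covered dish and draw it out along its rail all the way to its stop. Do not touch the dish or the jar, leave the jar's tray shut, and do not disturb the bottle and the beaker on the bench.

Things in the scene. Friction and masses are not known exactly. Their poses are not given: they have to be found in the camera images.
- tray_dish_lip (a point): Upturned front lip of the aluminium tray carrying the dish: 92 mm wide, 8 mm thick, 40 mm high above the tray floor, with a rounded bead along the top (to 66 mm above the bench) whose front is 11 mm in front of this point. The point: middle of the top edge of the lip's inner (rear) face, 62 mm above the bench; moves with the tray. x axis: along the rail to the dock's rear (the tray is drawn out along -x); y along the lip; z up.
- dock_dish: Grey dock of the dish's tray (all three docks and trays are alike), fixed: 236 mm long, 116 mm wide, side rails 50 mm high. Origin: centre of its underside, on the bench; x to its rear, z up. With the tray home the lip's inner face is level with the dock's front edge (x = -118 mm).
- dock_empty: Dock of the empty tray. Every tray: 92 mm wide, floor 22 mm above the bench; right behind its lip an empty finger pocket 63 mm long, 84 mm wide, open above; then a cross wall and the 154 mm long compartment for the load. Cross wall and side walls reach 40 mm above the bench. Origin as the other docks'.
- tray_empty_lip (a point): Lip of the tray that has nothing in it and stands partly open at the start; same tray and dock as the dish's. The point: middle of the top edge of the lip's inner (rear) face, 62 mm above the bench; moves with the tray. x axis: along the rail to the dock's rear (the tray is drawn out along -x); y along the lip; z up.
- tray_jar_lip (a point): Lip of the tray that carries the jar; same tray and dock as the dish's; shut, to be left shut. The point: middle of the top edge of the lip's inner (rear) face, 62 mm above the bench; moves with the tray. x axis: along the rail to the dock's rear (the tray is drawn out along -x); y along the lip; z up.
- tray_dish (a joint): How far the dish's tray is drawn out, m: 0 fully home, 0.110 at its stop. Slides with some 1.5 N of friction, stays where it is left. Starts at 0.
- tray_empty (a joint): How far the empty tray is drawn out, m: 0 fully home, 0.110 at its outer stop; starts between 0.045 and 0.09. Same friction.
- tray_jar (a joint): How far the jar's tray is drawn out, m: 0 fully home; starts at 0.
- dish: Covered culture dish, flat round, 64 mm across, 16 mm high, pale rim and a tan round top, lying loose in the rear compartment of its tray. Origin at the centre of its underside, z up.
- jar: Small specimen jar, upright, 44 mm across, 55 mm high, loose in the rear compartment of its tray. Origin at the centre of its underside.
- bottle: Reagent bottle, 56 mm across, 130 mm high, standing loose on the bench to the left of the docks. Origin at the centre of its underside.
- beaker: Open glass beaker, 70 mm across, 85 mm high, standing loose on the bench to the right of the docks. Origin at the centre of its underside.
Mind the look-alikes: they are no part of the job. What is meant by the dish is not blue, green or grey, and is the larger of those in its own colour.

How it is judged:
By the outcome, as a careful person would: the job done as asked, in the order asked, and still so for the second after the job is handed in, with the robot touching nothing.
It also fails if it takes over 48 s, if anything falls off the work surface, if the arm or the gripper's body presses on something with over 40 N, if the wrist force passes 120 N, or if a joint passes its speed limit or range.

### The arm

A 6-joint arm with a two-finger parallel gripper is mounted at the origin on the work surface. World frame = base frame: x ahead of the robot, y to its left, z up, the work surface at z = 0. Lengths are in mm, angles in rad, forces in N, time in s.
With the tool pointing down it reaches from about 325 to 850 mm from the base axis. Payload 15.5 kg.
Tool frame: the origin (TCP) lies between the finger pads; the fingertips stand 17 mm ahead of it and the grasp point (between the pads) lies 2 mm behind it; z points along the fingers, y is the line along which they close (so a half turn about z gives the same grasp; the last joint's range is limited). The gripper opens to 91 mm and grips with 3 to 60 N. Pads are 32 mm wide; open, the fingers measure 118 mm over their backs; the gripper's body (76 mm by 178 mm) begins 60 mm behind the grasp point.
Start: joints at [-1.381, 0.494, 1.345, -0, 1.302, -0.096], TCP at [175.605, -599.825, 230.915] pointing down, gripper open.
Joint ranges: [-2.91, 2.91], [-0.82, 2.16], [0.22, 2.67], [-1.22, 4.37], [0.12, 2.79], [-3.08, 3.08]. Speed limits (rad/s): [1.89, 1.89, 2.57, 3.01, 3.01, 3.01].

### API

Orientations are given as a unit quaternion [w, x, y, z].
In Python, from bench import r, cams, job gives the robot as it stands.
- The arm moves only by the tool apply_moves, never from a script. Its argument "motion" is a list of rows, each a list of 2 entries, a list of its own where there are three numbers: the shift along the tool's x, y, z as a fraction of full scale, then the turn, a rotation vector about the tool's x, y, z as a fraction of full scale. In form: [[[x, y, z], [rx, ry, rz]], ...]. A call has 1 to 20 rows; each row shifts and turns the commanded pose from where the row before left it, along the tool's axes as they then stand; what a row does not reach is not made up. Full scale, the value 1, is 0.4 m for a shift and 90 degrees for a turn. A row lasts 1/8 s, in which the tool goes at most 62.5 mm and 10.7 degrees, less where a joint would pass 70% of its speed; a pose out of reach is approached as far as the arm can. A call with a number of a shift or a turn outside -1 to 1 is refused whole. A call with a gripper value outside its range is refused whole. "grip" is the closure, from 0 (fully open) to 1 (shut), set as the call begins (left out, the last holds). The fingers move at their own pace and stop on an object; "squeeze" is the grip in N (left out, the last holds). Time passes only in rows, so rows that do not move let the fingers close. It gives the time, the measured TCP pose, the force, the opening and the grip force at its end, in the units of the state.
- r.observe(): the state, without advancing time (a new reading comes with each control period).
- cams.camera(name): name is "scene" or "side" or "wrist"; returns a dict with "frame" (384x512x3 uint8, red, green, blue), "fx", "fy", "cx", "cy" (pixels), "eye" and "orientation" of the camera in the world. Camera axes: x right, y down, z forward; pixel columns grow to the right and rows downward; lengths in mm; the calibration is good to about 2 mm. The wrist camera is an equidistant fisheye: a pixel r from the principal point sees the ray r / f radians off the axis. A picture is of the moment at which its call begins. There is no depth.
- job.hand_in(): hands the job in; it is judged then, once.
The state is a dict: "time": time; "joints": joint angles; "joint_velocities": joint speeds; "joint_torque": joint torques, N m; "tcp_pos": TCP position; "orientation": TCP orientation; "contact_force": force on the tool from outside, world axes, zero at the start; "torque": the same for the moment, N m; "opening": opening from 0.0 (shut) to 1.0 (fully open); "grasp_force": force on a finger pad.
Only numpy, scipy, OpenCV 4.12 (cv2) and the standard library are available. Lean on these libraries where they do the work, as an engineer would, in place of code of your own. Each camera call takes 0.05 s, during which the arm holds its last target. There are 200 camera calls.

## Working session

There is one attempt and no reset: what is moved stays moved. The work goes in short steps, Python scripts to look and compute and a tool call to move; the robot and the scene stay as the last step left them, time stands still between calls to the robot, and variables do not carry over. Pictures are saved under pics/ and viewed, at most 10 in all, crops included, and the job is handed in when it is done.

Besides the shell and the picture viewer there is one more tool, called after "Emit:" by a JSON object that holds its "fn" and its "kwargs", one argument or row to a line. apply_moves: Moves the arm, as the interface text tells. Its arguments: {"type":"object","properties":{"motion":{"type":"array"},"grip":{"type":"number"},"squeeze":{"type":"number"}},"required":["motion"]}

```bash
mkdir -p pics
python3 - <<'E'
from bench import r,cams,job
import cv2,pickle
d={}
for n in("scene","side"):
    c=cams.camera(n);d[n]=c
    cv2.imwrite(f"pics/{n}0.png",cv2.resize(c["frame"][:,:,::-1],(800,600),interpolation=cv2.INTER_CUBIC))
    print(n,{k:v for k,v in c.items() if k!="frame"})
pickle.dump(d,open("c0.pkl","wb"))
s=r.observe();print(s["time"],s["tcp_pos"],s["orientation"])
E
```

```text
scene {'fx': 351.5417584272263, 'fy': 351.5417584272263, 'cx': 255.61317910383252, 'cy': 186.15201000510322, 'eye': array([ 961.9779372 ,  512.11744062, 1020.89917643]), 'orientation': array([-0.09115781,  0.27433708,  0.91649209, -0.27653511])}
side {'fx': 445.2969325408951, 'fy': 445.2969325408951, 'cx': 259.2173798079711, 'cy': 194.5510244111404, 'eye': array([399.79836602, 932.07217864, 789.23866129]), 'orientation': array([ 0.05281667, -0.08572022,  0.8916779 , -0.4413309 ])}
0.1 [ 175.52999071 -599.51093996  230.4093632 ] [-5.41677832e-04  9.89881121e-01  1.41898106e-01 -2.71698706e-05]
```

View pics/scene0.png

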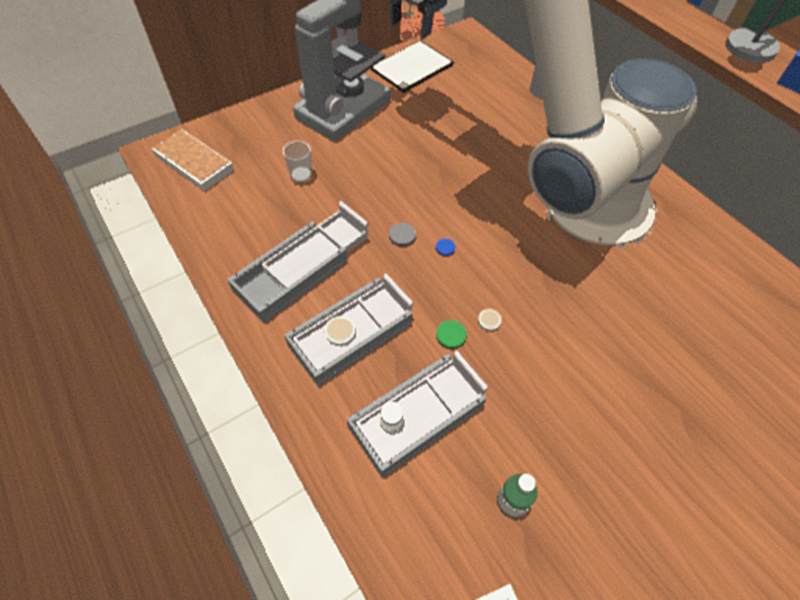

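View pics/side0.png

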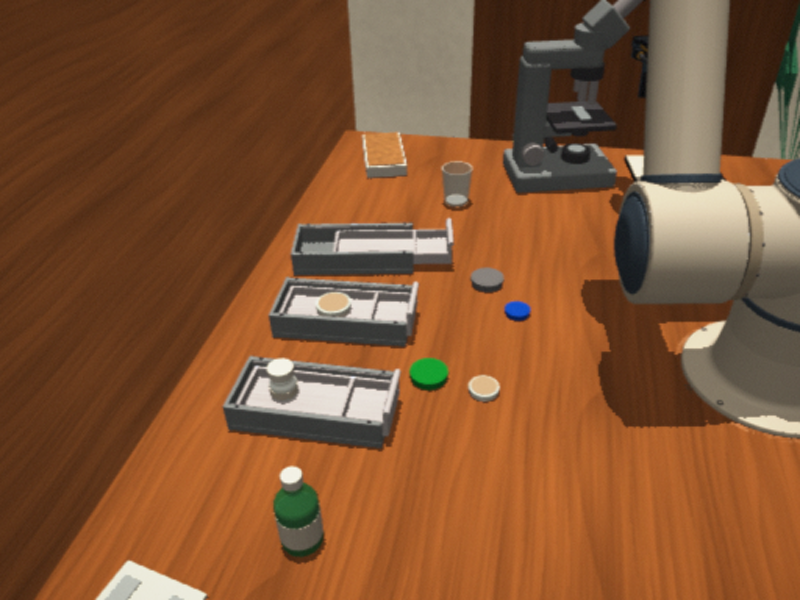

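The scene picture shows three docks: the empty tray open on the right (lip at about 353,220 of the 800-px view), the dish's tray in the middle (lip 397,292), and the jar's tray on the left (lip 470,372). In the side picture the same lips are at about (450,240), (414,305) and (392,395). I'll enlarge both views to read the lips.

Run:
```python
import cv2,pickle
d=pickle.load(open("c0.pkl","rb"))
for n,(x,y) in dict(scene=(140,122),side=(165,130)).items():
    f=d[n]["frame"][y:y+105,x:x+140,::-1]
    im=cv2.resize(f,None,fx=5.7,fy=5.7,interpolation=cv2.INTER_CUBIC)
    for k in range(0,140,10):
        cv2.putText(im,str(x+k),(int(k*5.7),10),0,.35,(0,255,255),1);cv2.line(im,(int(k*5.7),12),(int(k*5.7),20),(0,255,255),1)
    for k in range(0,105,10):
        cv2.putText(im,str(y+k),(0,int(k*5.7)+4),0,.35,(0,255,255),1);cv2.line(im,(25,int(k*5.7)),(33,int(k*5.7)),(0,255,255),1)
    cv2.imwrite(f"pics/{n}1.png",im)
```

```text
(no output)
```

View pics/scene1.png

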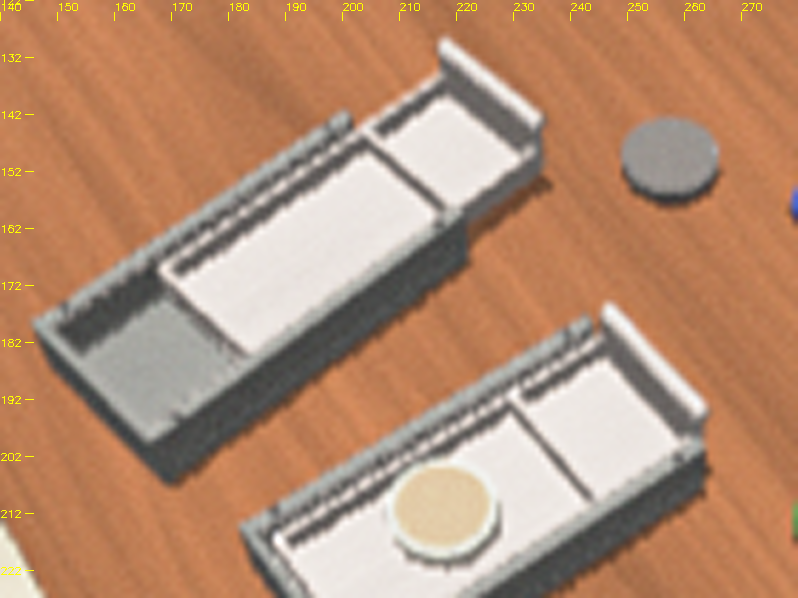

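View pics/side1.png

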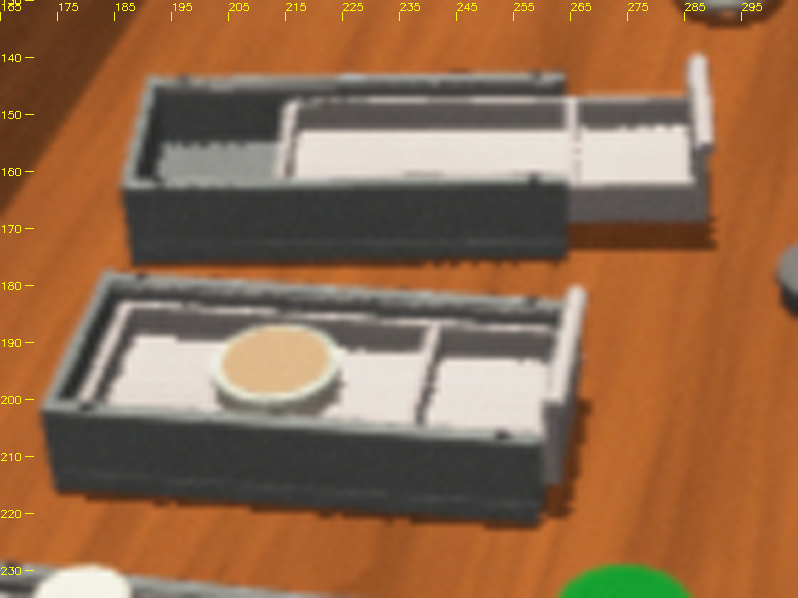

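The crops show both trays. Scene, in crop pixels: the empty lip's bead runs (444,44)–(540,120) and the dish lip's bead (608,310)–(702,410). Side: (698,58)–(704,150) and (577,292)–(557,403). The rail corners are clear too.

```bash
cat > h.py <<'E'
import numpy as np
from scipy.spatial.transform import Rotation as R
def rot(q): return R.from_quat(np.r_[q[1:],q[0]])
def hit(c,u,v,z):
    d=rot(c["orientation"]).apply([(u-c["cx"])/c["fx"],(v-c["cy"])/c["fy"],1]);e=c["eye"]
    return e+d*(z-e[2])/d[2]
E
python3 - <<'E'
import pickle,numpy as np
from h import *
d=pickle.load(open("c0.pkl","rb"))
P={"scene":(140,122,dict(E_bead=[(444,44),(540,120)],E_front=[(348,115),(465,215)],E_back=[(38,325),(150,442)],D_bead=[(608,310),(702,410)],D_front=[(588,322),(702,447)],D_back=[(246,527)])),
"side":(165,130,dict(E_bead=[(698,58),(704,150)],E_front=[(565,77),(566,180)],E_back=[(148,78),(125,185)],D_bead=[(577,292),(557,403)],D_front=[(565,303),(543,435)],D_back=[(108,275),(45,404)]))}
for n,(x,y,p) in P.items():
    for k,l in p.items():
        z=65 if "bead" in k else 50
        q=[hit(d[n],x+(u+.5)/5.7-.5,y+(v+.5)/5.7-.5,z)[:2] for u,v in l]
        e=np.diff(q,axis=0)
        print(n,k,np.round(q,0).tolist(),"mid",np.round(np.mean(q,0),1),"len",np.round(np.linalg.norm(e,axis=1)), "yaw",np.round(np.degrees(np.arctan2(-e[:,0],e[:,1])),1))
s=__import__("bench").r.observe();print(rot(s["orientation"]).as_matrix().round(3))
E
```

```text
scene E_bead [[573.0, -299.0], [555.0, -211.0]] mid [ 564.3 -254.8] len [90.] yaw [11.6]
scene E_front [[649.0, -292.0], [628.0, -182.0]] mid [ 638.4 -236.8] len [112.] yaw [11.]
scene E_back [[880.0, -247.0], [860.0, -138.0]] mid [ 870.2 -192.6] len [111.] yaw [10.3]
scene D_bead [[599.0, -65.0], [592.0, 23.0]] mid [595.  -21.1] len [88.] yaw [4.6]
scene D_front [[608.0, -73.0], [600.0, 36.0]] mid [603.6 -18.7] len [109.] yaw [4.1]
scene D_back [[840.0, -59.0]] mid [840.  -58.9] len [] yaw []
side E_bead [[573.0, -299.0], [556.0, -204.0]] mid [ 564.5 -251.8] len [96.] yaw [10.6]
side E_front [[648.0, -291.0], [627.0, -186.0]] mid [ 637.4 -238.4] len [107.] yaw [11.3]
side E_back [[882.0, -250.0], [859.0, -141.0]] mid [ 870.6 -195.1] len [112.] yaw [12.2]
side D_bead [[598.0, -65.0], [590.0, 24.0]] mid [593.9 -20.7] len [89.] yaw [4.9]
side D_front [[606.0, -75.0], [596.0, 30.0]] mid [600.8 -22.8] len [106.] yaw [5.5]
side D_back [[840.0, -59.0], [834.0, 49.0]] mid [836.8  -5.1] len [108.] yaw [3.2]
[[ 0.96   0.281 -0.   ]
 [ 0.281 -0.96   0.001]
 [ 0.    -0.001 -1.   ]]
```

Run:
```python
import pickle,numpy as np
from h import *
from bench import r
d=pickle.load(open("c0.pkl","rb"))
for n,u,v,z in [("micro1",390,95,0),("micro2",335,135,0),("micro3",298,120,0),("grey",402,236,10),("blue",445,248,5),("green",451,334,10),("tan",489,320,10),("beaker",301,175,0)]:
    print(n,hit(d["scene"],u/1.5625,v/1.5625,z)[:2].round())
s=r.observe();T=rot(s["orientation"])
for t in [(508,-264,230)]: print((T.inv().apply(np.array(t)-s["tcp_pos"])/400).round(3))
```

```text
micro1 [ 210. -642.]
micro2 [ 433. -577.]
micro3 [ 489. -688.]
grey [ 482. -171.]
blue [415. -89.]
green [543. 106.]
tan [454. 123.]
beaker [ 584. -490.]
[ 1.033 -0.572  0.002]
```

Emit:
{"fn": "apply_moves", "kwargs": {
  "motion": [
    [[0.069,-0.084,0],[0,0,0]],
    [[0.069,-0.084,0],[0,0,0]],
    [[0.069,-0.084,0],[0,0,0]],
    [[0.069,-0.084,0],[0,0,0]],
    [[0.069,-0.084,0],[0,0,0]],
    [[0.099,-0.022,0],[0,0,0]],
    [[0.099,-0.022,0],[0,0,0]],
    [[0.099,-0.022,0],[0,0,0]],
    [[0.099,-0.022,0],[0,0,0]],
    [[0.099,-0.022,0],[0,0,0]],
    [[0.099,-0.022,0],[0,0,0]],
    [[0.099,-0.022,0],[0,0,0]],
    [[0,0,0],[0,0,0.06]],
    [[0,0,0],[0,0,0]]
  ],
  "grip": 1
}}

```text
time: 1.85
tcp_pos: [509.6, -262.5, 230.5]
orientation: [-0.0, 0.995, 0.096, -0.0]
contact_force: [-0.8, 1.0, 0.5]
opening: 0.007
grasp_force: 0.0
```

Emit:
{"fn": "apply_moves", "kwargs": {
  "motion": [
    [[0,0,0.09],[0,0,0]],
    [[0,0,0.09],[0,0,0]],
    [[0,0,0.09],[0,0,0]],
    [[0,0,0.09],[0,0,0]],
    [[0,0,0.0725],[0,0,0]],
    [[0,0,0],[0,0,0]],
    [[0,0,0],[0,0,0]]
  ]
}}

```text
time: 2.72
tcp_pos: [509.8, -263.3, 58.9]
orientation: [0.0, 0.995, 0.095, 0.0]
contact_force: [-0.5, 0.2, 0.4]
opening: 0.004
grasp_force: 0.0
```

Run:
```python
from bench import r,cams
import cv2
c=cams.camera("side");cv2.imwrite("pics/side2.png",cv2.resize(c["frame"][100:250,160:360,::-1],(800,600),interpolation=cv2.INTER_CUBIC))
print(r.observe()["tcp_pos"])
```

```text
[ 510.08842083 -263.40552907   59.24852086]
```

View pics/side2.png

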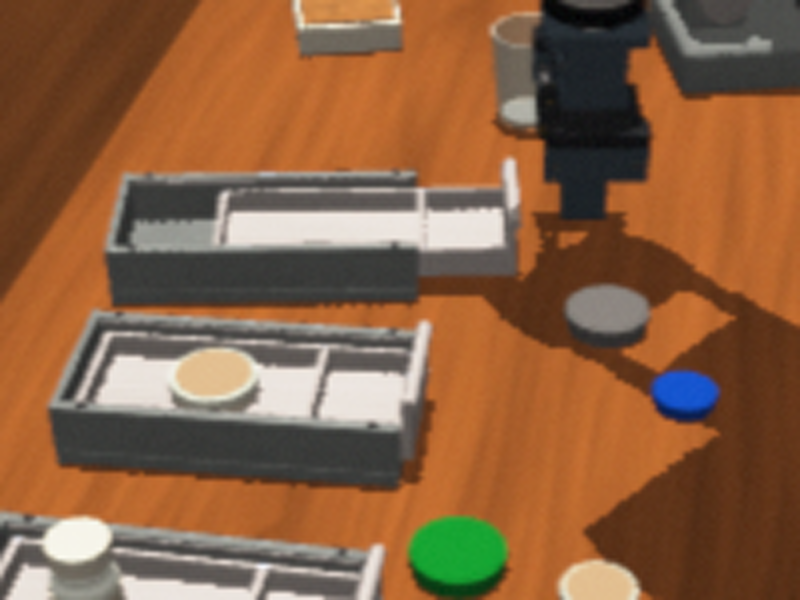

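The closed fingers stand upright in front of the empty lip (fingertip at 583,210, lip at 512,190), clear of the grey disc. Now I'll push.

Emit:
{"fn": "apply_moves", "kwargs": {
  "motion": [
    [[0.03,0,0],[0,0,0]],
    [[0.03,0,0],[0,0,0]],
    [[0.02,0,0],[0,0,0]],
    [[0.02,0,0],[0,0,0]],
    [[0.02,0,0],[0,0,0]],
    [[0.02,0,0],[0,0,0]],
    [[0.02,0,0],[0,0,0]],
    [[0.02,0,0],[0,0,0]],
    [[0.02,0,0],[0,0,0]],
    [[0.02,0,0],[0,0,0]],
    [[0.02,0,0],[0,0,0]],
    [[0,0,0],[0,0,0]]
  ]
}}

```text
time: 4.28
tcp_pos: [604.7, -244.7, 58.0]
orientation: [0.0, 0.995, 0.095, 0.0]
contact_force: [-0.1, 0.3, 0.1]
opening: 0.006
grasp_force: 0.0
```

Emit:
{"fn": "apply_moves", "kwargs": {
  "motion": [
    [[0.006,0,0],[0,0,0]],
    [[0.005,0,0],[0,0,0]],
    [[0,0,0],[0,0,0]]
  ]
}}

```text
time: 4.65
tcp_pos: [608.3, -243.9, 57.9]
orientation: [0.0, 0.995, 0.095, 0.0]
contact_force: [0.2, 0.3, 0.0]
opening: 0.001
grasp_force: 0.1
```

Emit:
{"fn": "apply_moves", "kwargs": {
  "motion": [
    [[0.005,0,0],[0,0,0]],
    [[0.005,0,0],[0,0,0]]
  ]
}}

```text
time: 4.9
tcp_pos: [609.7, -243.5, 57.8]
orientation: [-0.0, 0.995, 0.095, -0.002]
contact_force: [-24.8, -10.4, 14.1]
opening: 0.003
grasp_force: 13.2
```

Emit:
{"fn": "apply_moves", "kwargs": {
  "motion": [
    [[0.005,0,0],[0,0,0]],
    [[0.003,0,0],[0,0,0]]
  ]
}}

```text
time: 5.15
tcp_pos: [610.0, -243.4, 57.7]
orientation: [-0.0, 0.995, 0.095, -0.005]
contact_force: [-42.0, -16.3, 24.1]
opening: 0.007
grasp_force: 22.0
```

Run:
```python
from bench import r,cams
import cv2
c=cams.camera("side");cv2.imwrite("pics/side3.png",cv2.resize(c["frame"][120:240,170:330,::-1],(800,600),interpolation=cv2.INTER_CUBIC))
s=r.observe();print(s["tcp_pos"],s["contact_force"])
```

```text
[ 609.97248558 -243.38991505   57.77923634] [-37.89528845 -14.02205983  21.50489859]
```

View pics/side3.png

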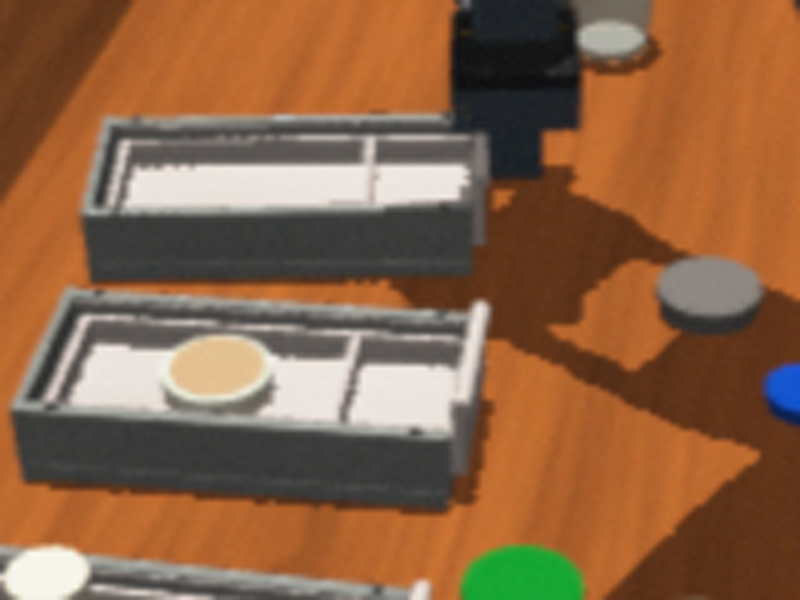

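The picture shows the empty tray flush with its dock (lip at 480,190 against the dock edge at 472), and the force has built up at the end stop, so it is home. I'll back off, lift, and go over the dish tray's pocket.

Emit:
{"fn": "apply_moves", "kwargs": {
  "motion": [
    [[-0.03,0,0],[0,0,0]],
    [[-0.05,0,0],[0,0,0]],
    [[0,0,-0.08],[0,0,0]],
    [[0,0,-0.09],[0,0,0]],
    [[0,0,-0.08],[0,0,0]],
    [[0.038,-0.0905,0],[0,0,0]],
    [[0.038,-0.0905,0],[0,0,0]],
    [[0.038,-0.0905,0],[0,0,0]],
    [[0.038,-0.0905,0],[0,0,0]],
    [[0.038,-0.0905,0],[0,0,0]],
    [[0.038,-0.0905,0],[0,0,0]],
    [[0,0,0],[0,0,0.073]],
    [[0,0,0],[0,0,0]],
    [[0,0,0],[0,0,0]]
  ]
}}

```text
time: 6.95
tcp_pos: [632.2, -18.3, 157.9]
orientation: [-0.0, 0.999, 0.039, 0.0]
contact_force: [0.2, 0.8, -0.9]
opening: 0.005
grasp_force: 0.0
```

Emit:
{"fn": "apply_moves", "kwargs": {
  "motion": [
    [[0,0,0.06],[0,0,0]],
    [[0,0,0.06],[0,0,0]],
    [[0,0,0.06],[0,0,0]],
    [[0,0,0.045],[0,0,0]],
    [[0,0,0.04],[0,0,0]],
    [[0,0,0],[0,0,0]]
  ]
}}

```text
time: 7.7
tcp_pos: [631.7, -18.0, 50.9]
orientation: [-0.0, 0.999, 0.038, -0.001]
contact_force: [-0.1, -0.5, -0.1]
opening: 0.004
grasp_force: 0.0
```

Run:
```python
from bench import r,cams
import cv2
c=cams.camera("side");cv2.imwrite("pics/side4.png",cv2.resize(c["frame"][120:240,170:330,::-1],(800,600),interpolation=cv2.INTER_CUBIC))
s=r.observe();print(s["tcp_pos"],s["contact_force"])
```

```text
[632.18850361 -18.03050396  51.80564767] [ 0.11790056 -0.27343656  0.42132051]
```

View pics/side4.png

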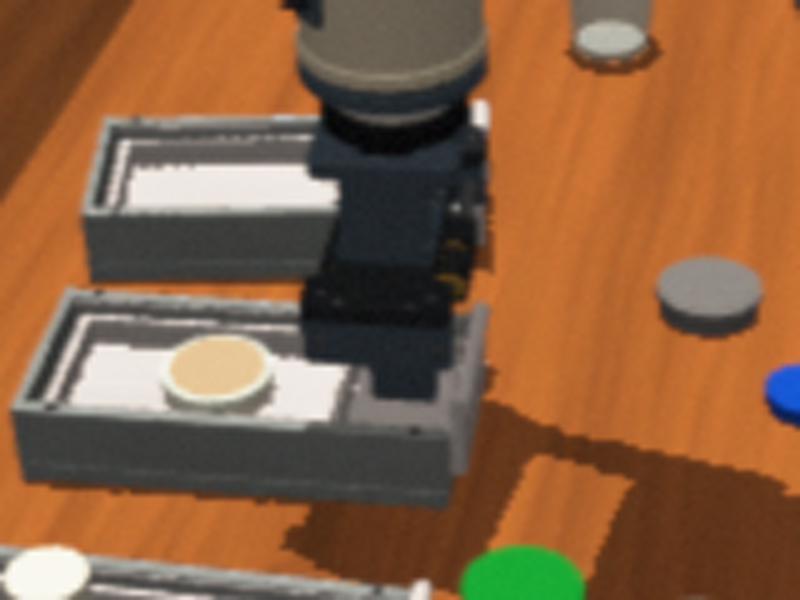

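The fingers are in the pocket (tip at 405,395) between the cross wall (350) and the lip (465), and clear of the dish. I'll draw it gently.

Emit:
{"fn": "apply_moves", "kwargs": {
  "motion": [
    [[-0.015,0,0],[0,0,0]],
    [[-0.01,0,0],[0,0,0]],
    [[-0.008,0,0],[0,0,0]],
    [[-0.008,0,0],[0,0,0]],
    [[-0.008,0,0],[0,0,0]],
    [[-0.01,0,0],[0,0,0]],
    [[-0.012,0,0],[0,0,0]],
    [[-0.015,0,0],[0,0,0]],
    [[-0.018,0,0],[0,0,0]],
    [[-0.018,0,0],[0,0,0]],
    [[-0.018,0,0],[0,0,0]],
    [[-0.018,0,0],[0,0,0]],
    [[-0.018,0,0],[0,0,0]],
    [[-0.018,0,0],[0,0,0]],
    [[-0.018,0,0],[0,0,0]],
    [[-0.018,0,0],[0,0,0]],
    [[-0.018,0,0],[0,0,0]],
    [[-0.015,0,0],[0,0,0]],
    [[-0.01,0,0],[0,0,0]],
    [[-0.008,0,0],[0,0,0]]
  ]
}}

```text
time: 10.25
tcp_pos: [520.0, -26.5, 51.9]
orientation: [-0.0, 0.999, 0.038, 0.0]
contact_force: [1.1, 1.3, 0.3]
opening: 0.005
grasp_force: 0.8
```

Emit:
{"fn": "apply_moves", "kwargs": {
  "motion": [
    [[-0.007,0,0],[0,0,0]],
    [[-0.006,0,0],[0,0,0]],
    [[0,0,0],[0,0,0]]
  ]
}}

```text
time: 10.62
tcp_pos: [514.6, -26.9, 51.9]
orientation: [0.0, 0.999, 0.038, -0.0]
contact_force: [-0.7, -0.5, 0.3]
opening: 0.006
grasp_force: 0.0
```

Emit:
{"fn": "apply_moves", "kwargs": {
  "motion": [
    [[-0.007,0,0],[0,0,0]],
    [[-0.007,0,0],[0,0,0]],
    [[0,0,0],[0,0,0]]
  ]
}}

```text
time: 11.0
tcp_pos: [508.9, -27.3, 51.9]
orientation: [-0.0, 0.999, 0.038, -0.0]
contact_force: [0.5, -0.1, 0.0]
opening: 0.006
grasp_force: 0.0
```

Emit:
{"fn": "apply_moves", "kwargs": {
  "motion": [
    [[-0.006,0,0],[0,0,0]],
    [[-0.006,0,0],[0,0,0]],
    [[0,0,0],[0,0,0]]
  ]
}}

```text
time: 11.38
tcp_pos: [508.4, -27.7, 52.4]
orientation: [0.0, 0.999, 0.038, 0.004]
contact_force: [18.9, 7.3, -12.2]
opening: 0.005
grasp_force: 9.8
```

Emit:
{"fn": "apply_moves", "kwargs": {
  "motion": [
    [[-0.005,0,0],[0,0,0]],
    [[0,0,0],[0,0,0]]
  ]
}}

```text
time: 11.62
tcp_pos: [508.3, -27.8, 52.5]
orientation: [0.0, 0.999, 0.037, 0.005]
contact_force: [28.4, 11.8, -20.5]
opening: 0.008
grasp_force: 14.5
```

Run:
```python
from bench import r,cams
import cv2
c=cams.camera("side");cv2.imwrite("pics/side5.png",cv2.resize(c["frame"][120:240,170:330,::-1],(800,600),interpolation=cv2.INTER_CUBIC))
s=r.observe();print(s["tcp_pos"],s["contact_force"])
```

```text
[508.38738414 -27.76602734  52.55714029] [ 28.21506721  11.33029926 -20.12878154]
```

View pics/side5.png

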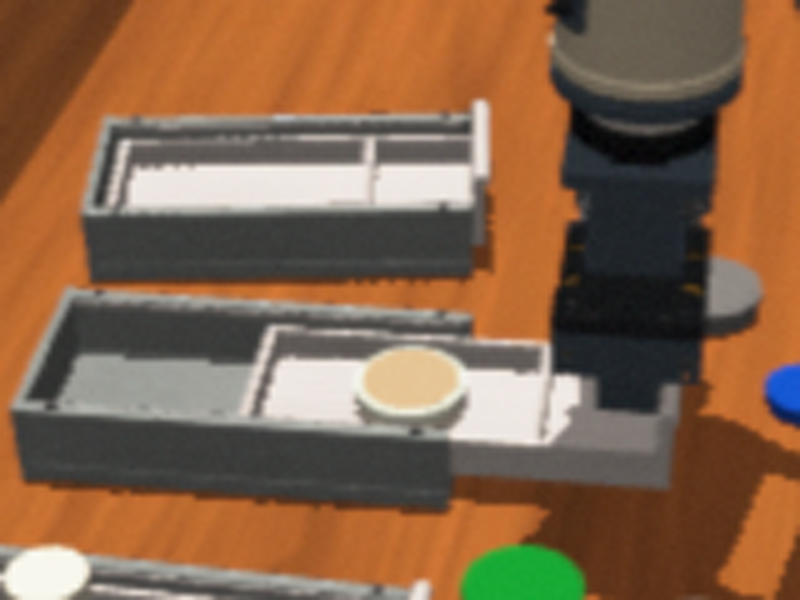

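The tray is out against its stop (lip at 665,400), the dish still lies in its compartment, and the empty tray is shut. I'll unhook and lift.

Emit:
{"fn": "apply_moves", "kwargs": {
  "motion": [
    [[0.02,0,0],[0,0,0]],
    [[0.025,0,0],[0,0,0]],
    [[0,0,0],[0,0,0]],
    [[0,0,-0.05],[0,0,0]],
    [[0,0,-0.08],[0,0,0]],
    [[0,0,-0.1],[0,0,0]],
    [[0,0,-0.1],[0,0,0]],
    [[0,0,-0.1],[0,0,0]],
    [[0,0,0],[0,0,0]],
    [[0,0,0],[0,0,0]]
  ]
}}

```text
time: 12.92
tcp_pos: [519.9, -26.4, 223.3]
orientation: [-0.0, 0.999, 0.038, -0.001]
contact_force: [0.3, 0.3, -0.4]
opening: 0.004
grasp_force: 0.0
```

Run:
```python
from bench import r,cams
import cv2
c=cams.camera("side");cv2.imwrite("pics/side6.png",cv2.resize(c["frame"][:,:,::-1],(800,600),interpolation=cv2.INTER_CUBIC))
s=r.observe();print(s["tcp_pos"],s["contact_force"])
```

```text
[519.68991147 -26.38772125 222.85605414] [ 0.68944294 -0.94351624 -0.38093737]
```

View pics/side6.png

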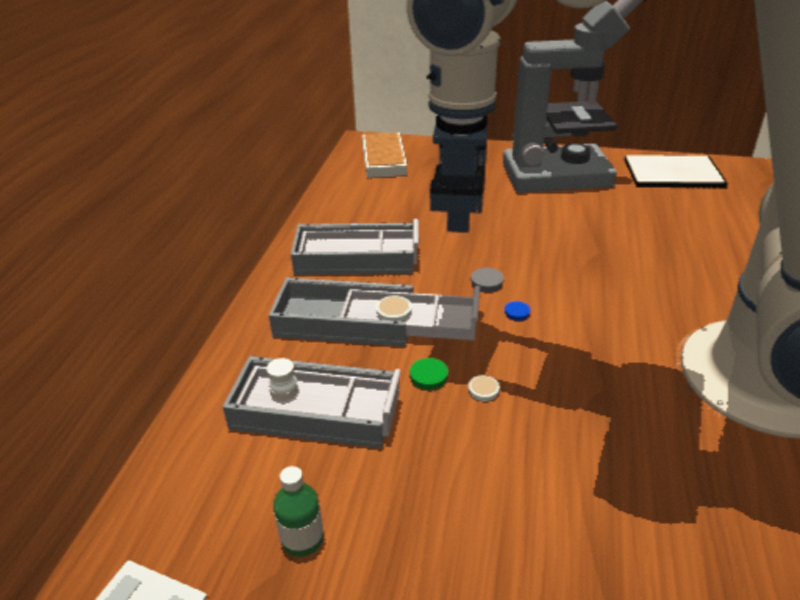

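The gripper is clear. The dish tray is out (lip at 475,305), the empty tray and the jar's tray are shut, and the bottle is unmoved.

```bash
python3 -c "
from bench import job
print(job.hand_in())"
```

```text
the job is handed in; nothing more can be done
None
```

I pushed the empty tray fully home, then drew the dish's tray out to its stop and handed the job in at about 13 s; the dish, jar and bottle were not touched, and the arm stayed clear of the beaker, though it was hidden in the last picture.

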